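Close the gel caster and clamp its faceplate

ROBOT

A 7-joint arm with a two-finger parallel gripper is mounted at the origin on the work surface. World frame = base frame: x ahead of the robot, y to its left, z up, the work surface at z = 0. Lengths are in m, angles in rad, forces in N, time in s.
With the tool pointing down it reaches from about 0.4 to 0.85 m from the base axis. Payload 4.5 kg.
Tool frame: the origin (TCP) lies midway between the tips of the shut fingers; the grasp point (between the pads) lies 19 mm behind it; z points along the fingers, y is the direction in which the jaws open and shut (so a half turn about z gives the same grasp; the last joint's range is limited). The gripper opens to 88 mm and grips with 3 to 60 N. Pads are 18 mm wide; open, the fingers measure 123 mm over their backs; the gripper's body (75 mm by 187 mm) begins 45 mm behind the grasp point.
Start: joints at [1.32, 0.689, -0.195, 1.565, 0.157, 0.902, -0.215], TCP at [0.176, -0.6, 0.239] pointing down, gripper open.
Joint ranges: [-3.01, 3.01], [-0.46, 2.08], [-1.47, 1.51], [0.13, 2.56], [-1, 4.14], [0.04, 2.09], [-2.66, 2.66]. Speed limits (rad/s): [2.57, 2.57, 3.14, 3.14, 3.14, 3.14, 3.14].

INTERFACE

Orientations are given as a rotation vector (axis times angle).
In Python, from bench import bot gives the robot as it stands.
- The arm moves only by the tool send_rows, never from a script. Its argument "steps" is a list that holds one entry, the list of rows, each a list of 4 numbers: the shift along the tool's x, y, z in mm, then the turn about the tool's z in rad. In form: [[[x, y, z, turn], ...]]. A call has exactly 5 rows; each row is the pose to reach, as a shift and turn from the pose commanded when the call began, along the tool's axes at that moment; what a row does not reach only later rows make up. A row lasts 1/8 s, in which the tool goes at most 62.5 mm and 10.7 degrees, less where a joint would pass 70% of its speed; a pose out of reach is approached as far as the arm can. A call with a gripper value outside its range is refused whole. "jaw" is the closure, from 0 (fully open) to 1 (shut), set as the call begins (left out, the last holds). The fingers move at their own pace and stop on an object; the grip force is fixed at half the most. Time passes only in rows, so rows that repeat a pose let the fingers close, or fill a call up. It gives the time, the measured TCP pose, the force and the opening at its end, in the units of the state.
- bot.get_obs(): the state, without advancing time (a new reading comes with each control period).
- bot.camera(name): name is "side" or "top"; returns a dict with "color" (480x640x3 uint8, red, green, blue), "intrinsics" (3x3 intrinsics, pixels), "T" (4x4, takes a point from camera to world coordinates). Camera axes: x right, y up, looking along -z (the intrinsics and any distortion apply to the point x, -y, -z); pixel columns grow to the right and rows downward; lengths in m; the calibration is good to about 2 mm. A picture is of the moment at which its call begins. There is no depth.
- bot.sign_off(): hands the job in, once; it reports no verdict.
The state is a dict: "t": time; "q": joint angles; "joint_velocities": joint speeds; "joint_torque": joint torques, N m; "tcp_pos": TCP position; "eef_rot": TCP orientation; "wrist_force": force on the tool from outside, world axes, zero at the start; "wrist_torque": the same for the moment, N m; "grip_width": finger opening in m.
Only numpy, scipy, OpenCV 4.12 (cv2) and the standard library are available. Lean on these libraries where they do the work, as an engineer would, in place of code of your own. Each camera call takes 0.05 s, during which the arm holds its last target. There are 200 camera calls.

TASK

The gel caster is loaded with cassettes and needs its clear faceplate on: take the faceplate from the plate rack, tuck one side edge under the caster's fixed side lip and lay the other side down flat on the flange, standing on the sill. Then clamp it with the spring clip: squeeze the clip open, slip its jaws squarely over the free side edge, about half way up and well on, so that they pinch faceplate and flange together, and let go. Leave the other things on the bench where they are.

Things in the scene. Friction and masses are not known exactly. Their poses are not given: they have to be found in the camera images.
- caster: White plastic gel caster, fixed to the bench: a foot plate 150 x 150 x 10 mm carrying a tub that leans back by 0.26 rad, about 155 mm tall in all. Origin on the bench, 32 mm straight below the tub's origin; x is level and points the way the open front faces (roughly away from the robot), z up.
- tub: Leaning tub of the caster. Origin on the sealing face, mid width, level with the sill's top, 32 mm above the bench; x out of the face, z up along it (leaning back to the robot), y along it to the lip. Sill: z = 0, out to x = 16 mm. Open top, cassettes inside to z = 93 mm. The seated faceplate's origin is at x = 4, y = 0, z = 0 mm here, its z along this z. Walls: |y| = 45 to 53 mm, 52 mm back.
- lip (a point): Inner edge of the fixed side lip, half way up: x = 15, y = +66, z = 56 mm in the tub's frame. The lip is a strip 127 mm tall, parallel to the face, 4 mm thick (x = 15 to 19), overhanging the face from y = 66 outward. The channel under it is 15 mm deep (x = 0 to 15), closed at y = 78 mm and capped at its top (underside of the cap at z = 122 mm). The seated faceplate reaches 9 mm under it.
- clip_edge (a point): Free edge of the flange opposite the lip, at half height, on the face: x = 0, y = -75, z = 56 mm in the tub's frame. Flanges: |y| = 45 to 75 mm, x = -6 to 0, 112 mm tall, the outer 22 mm free behind. The clip goes on here from outside, jaws along the tub's +y, pin along its z; faceplate and flange together are 14 mm thick, x = -6 to +8 mm.
- faceplate: Clear acrylic plate, 190 g, 8 mm thick, 150 mm wide, 115 mm tall, with a finger tab 60 mm wide rising 38 mm above the middle of its top edge (153 mm in all). Origin mid thickness, mid width, on the bottom edge; x normal to the plate, y along its width, z up to the tab. Both faces are alike: it may be turned half round. It starts upright in a slot of the rack, tab up.
- rack: White plate rack fixed on the bench, base 110 x 170 x 10 mm, two rows of upright teeth to 52 mm height that form slots across its x axis. Origin at the centre of its underside, z up. The faceplate stands on the base (10 mm up) in the slot at x = -35 mm; a notched glass plate 98 mm tall stands in the slot at x = +35 mm.
- clip: Sprung steel hand clip, 78 mm long, 40 mm wide along its pin, 85 g, lying on the bench with the pin upright. Origin on the hinge pin, mid width (20 mm up at the start); x to the jaws, z along the pin. This is the half on the +y side. At rest the jaws are shut: rubber pads meet at y = 0, x = 30 to 39 mm. It is symmetric about its middle plane; each half turns by half of the joint's value.
- clip_grip (a point): Place to squeeze the clip, between its two flat handles, 36 mm behind the pin (clip x = -36, y = 0). At rest the handles splay, 61 mm apart over their outsides at the ends (x = -40 mm). Squeezed to the firm stop they are parallel, 28 mm over the outsides, end 48 mm behind the pin, and the jaw tips stand 26 mm apart; this takes about 16 N on each handle.
- clip_jaw (a joint): Opening of the clip's other half, rad: 0 shut, 0.75 fully squeezed open, about 0.41 when it pinches 14 mm. A spring shuts it.
- notched_glass: Bystander: notched glass gel plate, 130 x 98 x 4 mm, upright in the rack. Origin mid bottom edge.
- reagent: Bystander: glass reagent bottle with a blue cap, 70 mm diameter, 145 mm tall. Origin under its centre.
- tip_box: Bystander: pipette tip box, yellow base and pale lid, 85 x 122 x 68 mm. Origin under its centre.
- cold_block: Bystander: blue cold block with a white tube insert, 70 x 105 x 59 mm. Origin under its centre.

How it is judged:
By the outcome, as a careful person would: the job done as asked, in the order asked, and still so for the second after the job is handed in, with the robot touching nothing.
It also fails if it takes over 67 s, if anything falls off the work surface, if the arm or the gripper's body presses on something with over 40 N, if the wrist force passes 120 N, or if a joint passes its speed limit or range.

## Working session

There is one attempt and no reset: what is moved stays moved. The work goes in short steps, Python scripts to look and compute and a tool call to move; the robot and the scene stay as the last step left them, time stands still between calls to the robot, and variables do not carry over. Pictures are saved under pics/ and viewed, about 8 in all and at most 12, crops included, and the job is handed in when it is done.

Besides the shell and the picture viewer there is one more tool, called after ">>>" as name([rows], argument=value, ...), one row to a line, values as JSON. send_rows: Moves the arm, as the interface text tells. Its arguments: {"type":"object","properties":{"steps":{"type":"array","items":{"type":"array","items":{"type":"array","items":{"type":"number"}}}},"jaw":{"type":"number"}},"required":["steps"]}

```bash
ls; mkdir -p pics; python3 - <<'E'
from bench import bot
import cv2,numpy as np
np.set_printoptions(precision=4,suppress=True)
o=bot.get_obs(); print(o)
for n in("top","side"):
    c=bot.camera(n); print(n,c["intrinsics"],c["T"],[k for k in c])
    cv2.imwrite(f"pics/{n}0.png",c["color"][:,:,::-1])
E
```

```text
pics
{'t': 0.0, 'q': array([ 1.3198,  0.69  , -0.1945,  1.5663,  0.1573,  0.9025, -0.2151]), 'joint_velocities': array([-0.0004, -0.0006,  0.001 ,  0.001 ,  0.001 , -0.0008,  0.0004]), 'joint_torque': array([  0.0006, -52.7564,  -1.2665, -15.3429,  -0.0525,   0.0067,
         0.0002]), 'tcp_pos': array([ 0.1754, -0.5992,  0.2379]), 'eef_rot': array([-3.108 , -0.4457,  0.0007]), 'wrist_force': array([-0.9993,  0.2692, -0.8714]), 'wrist_torque': array([ 0.0102, -0.0211, -0.0261]), 'grip_width': 0.08827779206598114}
top [[523.9843   0.     317.7221]
 [  0.     523.9843 236.5671]
 [  0.       0.       1.    ]] [[-0.1114  0.971  -0.2115  0.3335]
 [-0.9938 -0.11    0.0181 -0.0239]
 [-0.0057  0.2122  0.9772  1.0586]
 [ 0.      0.      0.      1.    ]] ['color', 'intrinsics', 'T']
side [[549.9183   0.     322.7123]
 [  0.     549.9183 231.6693]
 [  0.       0.       1.    ]] [[ 0.981   0.1307 -0.1437  0.389 ]
 [-0.1941  0.6883 -0.699  -0.8054]
 [ 0.0075  0.7136  0.7005  0.8837]
 [ 0.      0.      0.      1.    ]] ['color', 'intrinsics', 'T']
```

View pics/top0.png

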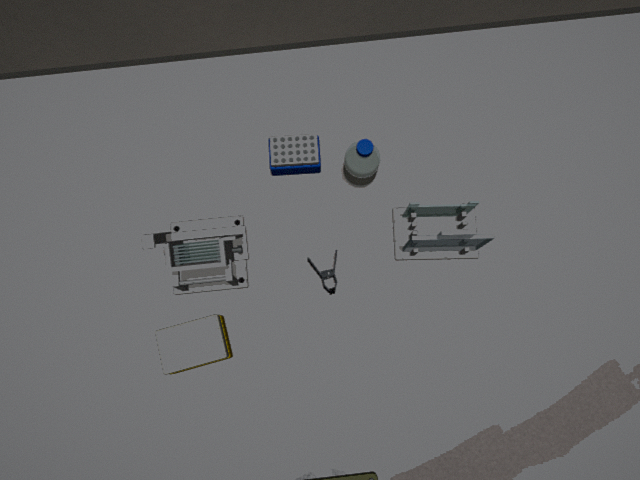

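View pics/side0.png

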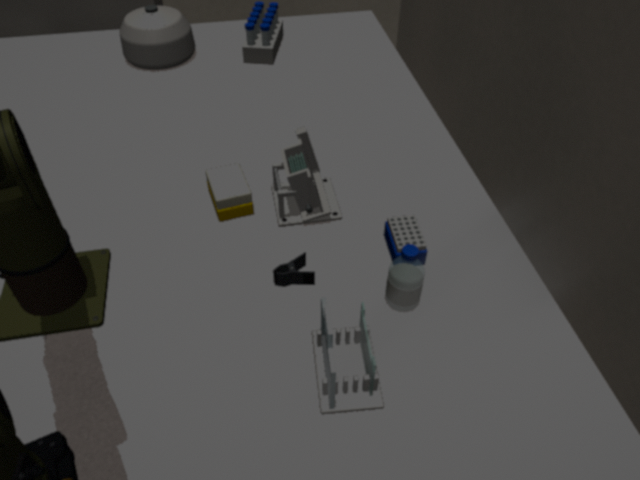

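The top view shows the caster at about (210,255) with the lip to the left (+y), the clip at (325,272) with its jaws towards the robot, and the rack at (435,232) with the faceplate in the near slot (row 243). The side view shows the same layout. Next I'll enlarge these regions to measure them.

```bash
python3 - <<'E'
import cv2,numpy as np
def crop(n,x,y,w,h,s):
    im=cv2.imread(f"pics/{n}0.png")[y:y+h,x:x+w]
    im=cv2.convertScaleAbs(im,alpha=1.5)
    im=cv2.resize(im,None,fx=s,fy=s,interpolation=cv2.INTER_CUBIC)
    for k in range(0,w,20): cv2.putText(im,str(x+k),(k*s,8),0,.3,(0,0,255)); cv2.line(im,(k*s,0),(k*s,h*s),(0,0,255) if 0 else (90,90,200),1) if 0 else cv2.line(im,(k*s,10),(k*s,14),(0,0,255),1)
    for k in range(0,h,20): cv2.putText(im,str(y+k),(0,k*s+4),0,.3,(0,160,0)); cv2.line(im,(20,k*s),(24,k*s),(0,160,0),1)
    return im
A=crop("top",140,205,120,100,4) ; B=crop("top",385,190,120,80,4)[:, :480]
C=crop("top",297,240,53,60,6)[:, :318]
D=crop("side",260,120,90,110,4)[:, :360]
W=np.zeros((600,800,3),np.uint8)
W[:400,:480]=A; W[:360,482:800]=C
cv2.imwrite("pics/c1.png",W)
W=np.zeros((600,800,3),np.uint8)
W[:320,:480]=B
E=crop("side",305,290,85,125,3); W[:375,482:482+255]=E
W[322:600,0:360]=D[:278]
cv2.imwrite("pics/c2.png",W)
E
```

```text
(no output)
```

View pics/c1.png

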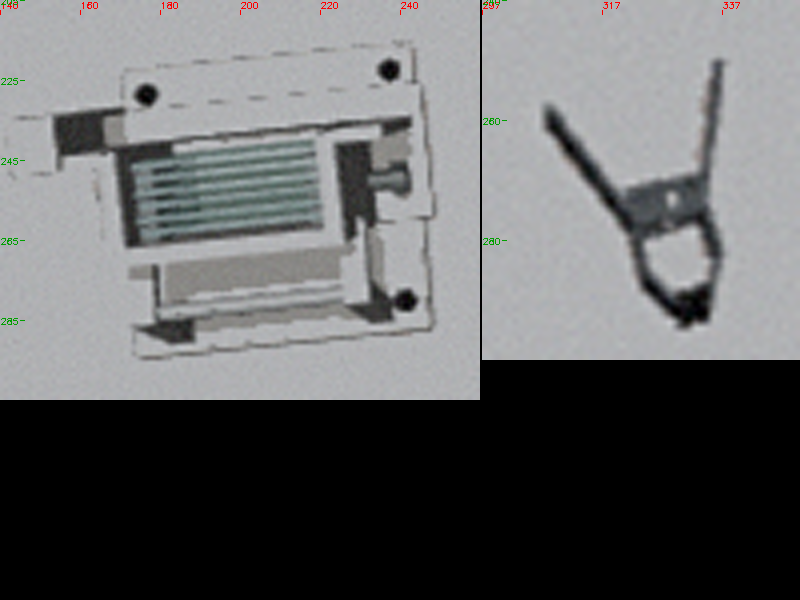

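View pics/c2.png

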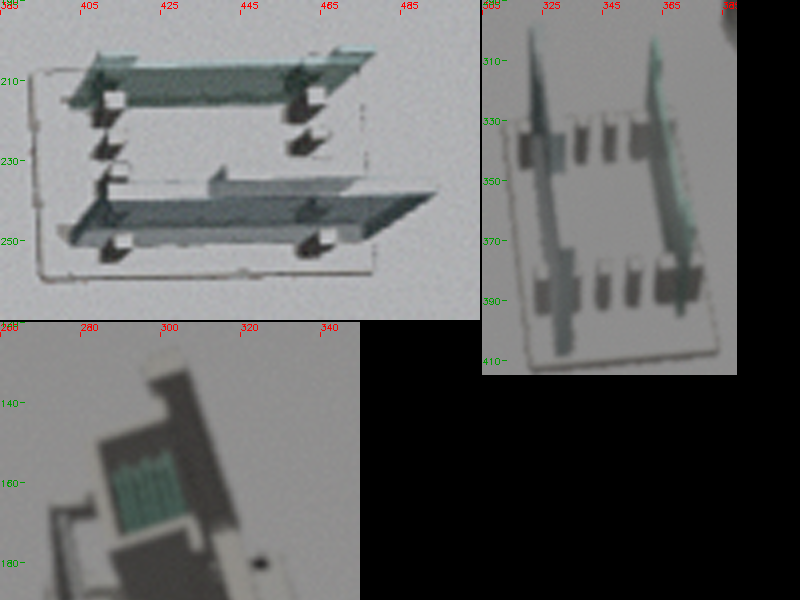

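```bash
cat > h.py <<'E'
import numpy as np
from bench import bot
np.set_printoptions(precision=4,suppress=True)
K={"top":(523.9843,317.7221,236.5671),"side":(549.9183,322.7123,231.6693)}
T={"top":np.array([[-.1114,.971,-.2115,.3335],[-.9938,-.11,.0181,-.0239],[-.0057,.2122,.9772,1.0586]]),
"side":np.array([[.981,.1307,-.1437,.389],[-.1941,.6883,-.699,-.8054],[.0075,.7136,.7005,.8837]])}
def pt(n,u,v,z):
    f,cx,cy=K[n]; d=T[n][:,:3]@np.array([(u-cx)/f,-(v-cy)/f,-1]); o=T[n][:,3]
    return o+d*(z-o[2])/d[2]
def px(n,P):
    f,cx,cy=K[n]; c=T[n][:,:3].T@(np.asarray(P)-T[n][:,3]); return np.array([cx-f*c[0]/c[2],cy+f*c[1]/c[2]])
E
python3 - <<'E'
from h import *
a=lambda x,y:(140+x/4,205+y/4)
b=lambda x,y:(385+x/4,190+y/4)
c=lambda x,y:(297+(x-482)/6,240+y/6)
F=[pt("top",*a(*p),.01)[:2] for p in((123,70),(411,43),(434,326),(135,357))]
print("foot",np.array(F)); 
for i in range(4): d=F[(i+1)%4]-F[i]; print(np.hypot(*d),np.degrees(np.arctan2(d[1],d[0])))
print(np.mean(F,0))
R=[pt("top",*b(*p),.01)[:2] for p in((30,70),(42,280),(372,273))]
print("rack",np.array(R),[ (np.hypot(*d),np.degrees(np.arctan2(d[1],d[0]))) for d in (R[0]-R[1],R[2]-R[1])],"ctr",(R[0]+R[2])/2)
for p,z in (((70,245),.01),((365,245),.01),((105,196),.125),((435,193),.125),((212,195),.125),((360,180),.163)): print("plate",p,pt("top",*b(*p),z))
# side rack corners base
s=lambda x,y:(305+(x-482)/3,290+y/3)
for p in ((507,122),(531,371),(718,352)): print("rackside",pt("side",*s(*p),.01))
for p,z in (((531,30),.163),((572,250),.125),((560,355),.01)): print("plateside",p,pt("side",*s(*p),z))
for n,p in(("pin",(672,198)),("tip",(697,322)),("h1",(548,105)),("h2",(720,62))):
    print(n,pt("top",*c(*p),.04),pt("top",*c(*p),.02))
E
```

```text
foot [[0.6241 0.2547]
 [0.6217 0.1058]
 [0.4742 0.1062]
 [0.4754 0.2564]]
0.1489279256829947 -90.94124290538333
0.14752812569355955 179.83845374547016
0.15022264949512024 89.5121830734647
0.14870501300200634 -0.664782109680649
[0.5488 0.1808]
rack [[ 0.6042 -0.2041]
 [ 0.4944 -0.1945]
 [ 0.4792 -0.361 ]] [(np.float64(0.11023302898173089), np.float64(-4.968068121171479)), (np.float64(0.16716561590148443), np.float64(-95.21994109616611))] ctr [ 0.5417 -0.2825]
plate (70, 245) [ 0.5107 -0.2112  0.01  ]
plate (365, 245) [ 0.4938 -0.36    0.01  ]
plate (105, 196) [ 0.5119 -0.2098  0.125 ]
plate (435, 193) [ 0.4964 -0.3589  0.125 ]
plate (212, 195) [ 0.5069 -0.2582  0.125 ]
plate (360, 180) [ 0.4992 -0.3139  0.163 ]
rackside [ 0.498  -0.1959  0.01  ]
rackside [ 0.4804 -0.3654  0.01  ]
rackside [ 0.5874 -0.3744  0.01  ]
plateside (531, 30) [ 0.5032 -0.2447  0.163 ]
plateside (572, 250) [ 0.5022 -0.3615  0.125 ]
plateside (560, 355) [ 0.4985 -0.359   0.01  ]
pin [ 0.4789 -0.0559  0.04  ] [ 0.4818 -0.0566  0.02  ]
tip [ 0.4378 -0.0593  0.04  ] [ 0.4399 -0.06    0.02  ]
h1 [ 0.5141 -0.019   0.04  ] [ 0.5177 -0.0189  0.02  ]
h2 [ 0.5221 -0.0769  0.04  ] [ 0.5258 -0.0779  0.02  ]
```

```bash
cat >> h.py <<'E'
import cv2
th=.26
def tubT(ox,oy,yaw):
    c,s=np.cos(yaw),np.sin(yaw)
    Rz=np.array([[c,-s,0],[s,c,0],[0,0,1]])
    Ry=np.array([[np.cos(-th),0,np.sin(-th)],[0,1,0],[-np.sin(-th),0,np.cos(-th)]])
    return Rz@Ry,np.array([ox,oy,.032])
def tub(p,ox,oy,yaw):
    R,o=tubT(ox,oy,yaw); return o+R@(np.array(p)/1000)
E
python3 - <<'E'
from h import *
pts={"flR":[(0,-75,0),(0,-75,112),(0,-45,112)],"flL":[(0,75,0),(0,75,112),(0,45,112)],"sill":[(16,-75,0),(16,75,0)],"lip":[(19,66,0),(19,66,127),(15,66,127)]}
print(tub((0,0,1),0,0,0))
ims=[]
for n,(x,y,w,h,s) in {"top":(140,205,120,100,4),"side":(255,120,100,120,5)}.items():
    im=cv2.imread(f"pics/{n}0.png")[y:y+h,x:x+w]
    im=cv2.resize(cv2.convertScaleAbs(im,alpha=1.5),None,fx=s,fy=s,interpolation=cv2.INTER_CUBIC)
    im=cv2.resize(im,(400,int(400*h/w)))
    k=400/w
    for ox,col in((.55,(0,0,255)),(.57,(255,0,0))):
        for v in pts.values():
            q=[(px(n,tub(p,ox,.1808,-.0098))-[x,y]+.5)*k for p in v]
            cv2.polylines(im,[np.int32(q)],False,col,1)
    W=np.zeros((480,400,3),np.uint8); W[:im.shape[0]]=im; ims.append(W)
cv2.imwrite("pics/c3.png",np.hstack(ims))
E
```

```text
[-0.0003  0.      0.033 ]
```

View pics/c3.png

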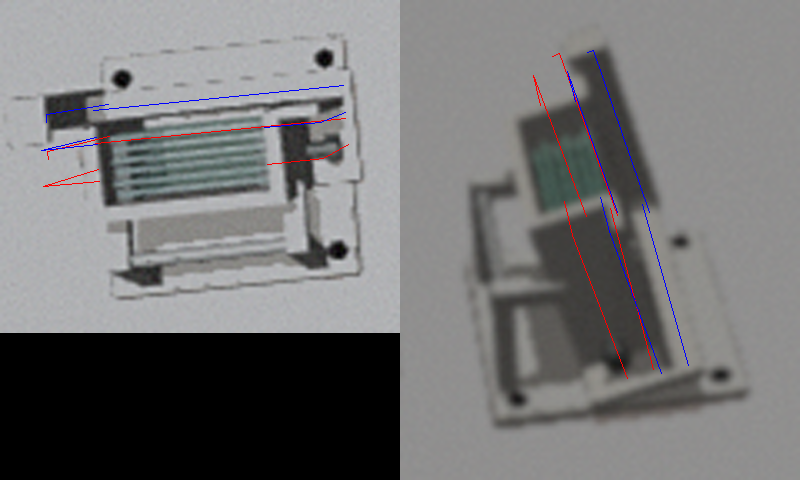

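The overlay shows the face about 8 mm ahead of the blue model, so the tub origin is at x≈0.578, y≈0.181 with a yaw of about -0.6°. The plate tab is at about (0.507, -0.285) with a yaw of about -5.4°. I'll move over the plate now.

```bash
cat >> h.py <<'E'
from scipy.spatial.transform import Rotation as Ro
def go(x,y,z,yawdeg=None):
    "print shift (mm) in tool axes + turn from measured pose to TCP target, tool-y heading yawdeg"
    o=bot.get_obs(); R=Ro.from_rotvec(o["eef_rot"]).as_matrix()
    d=R.T@(np.array([x,y,z])-o["tcp_pos"])*1000
    h=np.degrees(np.arctan2(R[1,1],R[0,1])); t=0
    if yawdeg is not None: t=np.radians((h-yawdeg+180)%360-180)
    print("t",round(o["t"],2),"tcp",o["tcp_pos"],"head",round(h,2),"tilt",R[2,2].round(4),"F",o["wrist_force"],"w",round(o["grip_width"],4),"q",o["q"])
    print("SHIFT",d.round(1),"turn",round(t,4))
E
python3 - <<'E'
from h import *
go(.5065,-.285,.238,-95.4)
print("capR",pt("top",242.4,233.6,.140), "lipcapfront",pt("top",140+45/3.333-.5,205+95/3.333-.5,.155))
E
```

```text
t 0.1 tcp [ 0.1754 -0.5993  0.238 ] head -73.68 tilt -1.0 F [ 0.5176 -0.0421 -0.9493] w 0.0883 q [ 1.3198  0.6899 -0.1945  1.5662  0.1573  0.9025 -0.2151]
SHIFT [ 406.1 -208.6    0.3] turn 0.3791
capR [0.553 0.093 0.14 ] lipcapfront [0.5683 0.2485 0.155 ]
```

>>> send_rows([
  [[30,-15,0,0.05],[80,-41,0,0.15],[135,-69,0,0.25],[190,-98,0,0.34],[245,-126,0,0.379]],
], jaw=0)

```text
t: 0.72
tcp_pos: [0.3765, -0.4084, 0.2385]
eef_rot: [-3.138, 0.151, 0.001]
wrist_force: [-0.3, -0.1, -0.2]
grip_width: 0.0881
```

```bash
python3 -c "
from h import *
go(.5065,-.285,.175,-95.4)"
```

```text
t 0.72 tcp [ 0.3765 -0.4084  0.2385] head -95.5 tilt -1.0 F [-0.272  -0.1225 -0.2042] w 0.0881 q [ 0.778   0.5939 -0.0574  1.7826  0.0464  0.7668 -0.9698]
SHIFT [ 117.6 -135.3   63.5] turn -0.0017
```

>>> send_rows([
  [[30,-34,0,0],[70,-80,0,0],[105,-121,5,0],[118,-135,25,0],[118,-135,45,0]],
])

```text
t: 1.35
tcp_pos: [0.5064, -0.2852, 0.1924]
eef_rot: [-3.138, 0.143, 0.0]
wrist_force: [-0.1, -0.6, -0.2]
grip_width: 0.0881
```

```bash
python3 - <<'E'
from h import *
go(.5065,-.285,.131,-95.4)
c=[]
for n,x,y,w,h in(("top",385,170,120,100),("side",285,250,120,100)):
    im=bot.camera(n)["color"][y:y+h,x:x+w,::-1]
    c.append(cv2.resize(cv2.convertScaleAbs(im,alpha=1.5),(400,333),interpolation=cv2.INTER_CUBIC))
cv2.imwrite("pics/g1.png",np.hstack(c))
E
```

```text
t 1.35 tcp [ 0.5064 -0.2852  0.1924] head -95.22 tilt -1.0 F [-0.1345 -0.5905 -0.2317] w 0.0881 q [ 0.4545  0.6872 -0.0352  1.7536  0.0339  0.7019 -1.2604]
SHIFT [ 0.1 -0.2 61.4] turn 0.0032
```

View pics/g1.png

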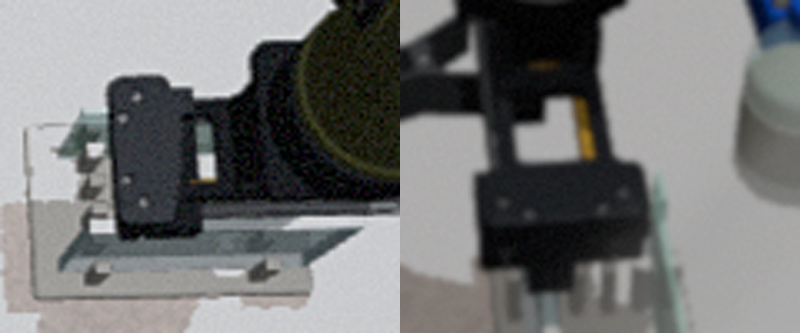

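The near finger lines up with the plate edge in the side view (column ~545 of the crop). I'll descend over the tab and then close.

>>> send_rows([
  [[0,0,15,0],[0,0,30,0],[0,0,45,0],[0,0,56,0],[0,0,61,0]],
])

```text
t: 2.08
tcp_pos: [0.5052, -0.2866, 0.1318]
eef_rot: [-3.138, 0.148, 0.001]
wrist_force: [-0.2, 0.3, 0.5]
grip_width: 0.0881
```

>>> send_rows([
  [[0,0,0,0],[0,0,0,0],[0,0,0,0],[0,0,0,0],[0,0,0,0]],
], jaw=1)

```text
t: 2.7
tcp_pos: [0.5059, -0.2866, 0.1331]
eef_rot: [3.138, -0.147, 0.001]
wrist_force: [0.0, 1.5, 2.7]
grip_width: 0.0597
```

>>> send_rows([
  [[0,0,0,0],[0,0,-5,0],[0,0,-10,0],[0,0,-20,0],[0,0,-30,0]],
])

```text
t: 3.32
tcp_pos: [0.5055, -0.2869, 0.1635]
eef_rot: [3.138, -0.148, 0.0]
wrist_force: [-0.3, 0.7, -0.9]
grip_width: 0.0598
```

>>> send_rows([
  [[0,0,-20,0],[0,0,-50,0],[0,0,-85,0],[0,0,-120,0],[0,0,-137,0]],
])

```text
t: 3.95
tcp_pos: [0.5061, -0.2872, 0.3025]
eef_rot: [3.137, -0.148, 0.005]
wrist_force: [-0.2, 0.2, -2.2]
grip_width: 0.0596
```

```bash
python3 -c "
from h import *
go(.590,.166,.300,-90.6)"
```

```text
t 3.95 tcp [ 0.5061 -0.2872  0.3025] head -95.41 tilt -1.0 F [-0.2159  0.2207 -2.2249] w 0.0596 q [ 0.4567  0.5536 -0.0335  1.626   0.0217  0.9586 -1.2494]
SHIFT [  40.8 -459.1    2. ] turn -0.0839
```

>>> send_rows([
  [[2,-20,0,0],[6,-60,0,0],[10,-110,0,0],[15,-165,0,0],[20,-220,0,0]],
])

```text
t: 4.58
tcp_pos: [0.5453, -0.066, 0.2988]
eef_rot: [-3.137, 0.146, 0.003]
wrist_force: [1.2, 0.7, -1.9]
grip_width: 0.0596
```

>>> send_rows([
  [[5,-55,0,0],[10,-110,0,-0.02],[15,-165,0,-0.04],[19,-210,0,-0.07],[21,-239,0,-0.084]],
])

```text
t: 5.2
tcp_pos: [0.5876, 0.1713, 0.2984]
eef_rot: [-3.14, 0.007, 0.005]
wrist_force: [0.4, -0.3, -1.1]
grip_width: 0.0593
```

>>> send_rows([
  [[0,0,15,0],[0,0,40,0],[0,0,70,0],[0,0,100,0],[0,0,110,0]],
])

```text
t: 5.82
tcp_pos: [0.587, 0.1649, 0.1869]
eef_rot: [3.139, -0.017, -0.009]
wrist_force: [0.2, 0.6, -1.7]
grip_width: 0.0595
```

```bash
python3 - <<'E'
from h import *
go(.590,.166,.168,-90.6)
c=[]
for n,x,y,w,h in(("top",130,180,140,120),("side",235,100,140,120)):
    im=bot.camera(n)["color"][y:y+h,x:x+w,::-1]
    c.append(cv2.resize(cv2.convertScaleAbs(im,alpha=1.5),(400,343),interpolation=cv2.INTER_CUBIC))
cv2.imwrite("pics/p1.png",np.hstack(c))
E
```

```text
t 5.83 tcp [0.587  0.1649 0.1869] head -90.63 tilt -1.0 F [ 0.2276  0.5591 -1.687 ] w 0.0595 q [-0.3227  0.7307 -0.0479  1.6636  0.0472  0.7547 -1.9748]
SHIFT [ 3.1 -1.2 18.9] turn -0.0006
```

View pics/p1.png

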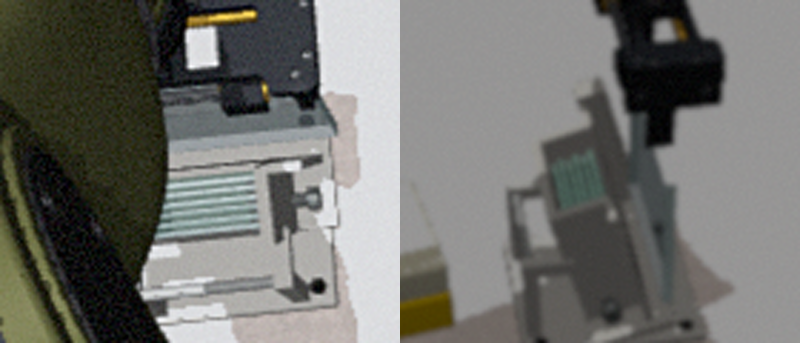

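>>> send_rows([
  [[0,0,5,0],[0,0,10,0],[0,0,15,0],[0,0,19,0],[0,0,21,0]],
])

```text
t: 6.55
tcp_pos: [0.5894, 0.1663, 0.1684]
eef_rot: [3.141, -0.016, -0.0]
wrist_force: [0.4, 0.3, -2.2]
grip_width: 0.0596
```

>>> send_rows([
  [[-1,0,0,0],[-2,0,0,0],[-3,0,0,0],[-4,0,0,0],[-5,0,0,0]],
])

```text
t: 7.18
tcp_pos: [0.5845, 0.1664, 0.1688]
eef_rot: [3.142, -0.016, 0.0]
wrist_force: [-0.9, 0.2, -1.8]
grip_width: 0.0595
```

>>> send_rows([
  [[-1,0,0,0],[-2,0,0,0],[-3,0,0,0],[-4,0,0,0],[-5,0,0,0]],
])

```text
t: 7.8
tcp_pos: [0.5795, 0.1664, 0.1687]
eef_rot: [3.141, -0.016, 0.0]
wrist_force: [-0.5, -0.7, -0.8]
grip_width: 0.0593
```

>>> send_rows([
  [[-1,0,0,0],[-2,0,0,0],[-3,0,0,0],[-4,0,0,0],[-6,0,0,0]],
])

```text
t: 8.43
tcp_pos: [0.5742, 0.1665, 0.1689]
eef_rot: [-3.141, 0.016, -0.003]
wrist_force: [2.4, -0.9, -3.0]
grip_width: 0.0595
```

```bash
python3 - <<'E'
from h import *
go(.565,.166,.168,-90.6)
c=[]
for n,x,y,w,h in(("top",150,195,110,100),("side",285,130,75,100)):
    im=bot.camera(n)["color"][y:y+h,x:x+w,::-1]
    c.append(cv2.resize(cv2.convertScaleAbs(im,alpha=1.5),None,fx=4.3,fy=4.3,interpolation=cv2.INTER_CUBIC))
cv2.imwrite("pics/p2.png",np.hstack(c))
E
```

```text
t 8.43 tcp [0.5742 0.1665 0.1689] head -90.59 tilt -1.0 F [ 2.3782 -0.9261 -3.0265] w 0.0595 q [-0.333   0.7381 -0.0464  1.7237  0.0504  0.6793 -1.9876]
SHIFT [-9.2  0.6  0.9] turn 0.0001
```

View pics/p2.png

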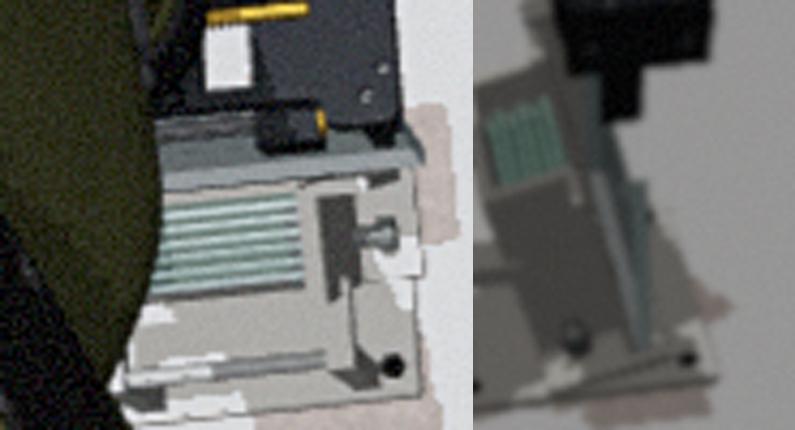

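The side crop shows the plate's bottom edge touching the face just above the sill (2.4 N), so the tub x is about 0.576. Now I'll lean the top back, staying just short of the face.

>>> send_rows([
  [[-3,0,0,0],[-6,0,1,0],[-9,0,1,0],[-13,0,2,0],[-16,0,3,0]],
])

```text
t: 9.15
tcp_pos: [0.5573, 0.1668, 0.1658]
eef_rot: [-3.141, 0.016, -0.0]
wrist_force: [2.2, 0.3, 0.9]
grip_width: 0.06
```

>>> send_rows([
  [[-3,0,0,0],[-6,0,1,0],[-9,0,2,0],[-12,0,3,0],[-15,0,3,0]],
])

```text
t: 9.78
tcp_pos: [0.5446, 0.1668, 0.1628]
eef_rot: [-3.141, 0.016, -0.007]
wrist_force: [8.5, -0.2, -4.6]
grip_width: 0.0592
```

>>> send_rows([
  [[1,0,3,0],[1,0,5,0],[2,0,7,0],[2,0,9,0],[2,0,9,0]],
])

```text
t: 10.4
tcp_pos: [0.547, 0.167, 0.1545]
eef_rot: [-3.14, 0.017, -0.008]
wrist_force: [6.4, 0.2, 3.0]
grip_width: 0.0594
```

>>> send_rows([
  [[0.5,0,1,0],[0.5,0,2,0],[1,0,3,0],[1,0,4,0],[1,0,4,0]],
])

```text
t: 11.02
tcp_pos: [0.5478, 0.1672, 0.1515]
eef_rot: [-3.14, 0.016, -0.008]
wrist_force: [3.7, 0.6, 11.9]
grip_width: 0.0592
```

```bash
python3 - <<'E'
from h import *
go(.5429,.181,.151,-90.6)
c=[]
for n,x,y,w,h in(("top",150,195,110,100),("side",285,130,75,100)):
    im=bot.camera(n)["color"][y:y+h,x:x+w,::-1]
    c.append(cv2.resize(cv2.convertScaleAbs(im,alpha=1.5),None,fx=4.3,fy=4.3,interpolation=cv2.INTER_CUBIC))
cv2.imwrite("pics/p3.png",np.hstack(c))
E
```

```text
t 11.03 tcp [0.5478 0.1672 0.1515] head -90.6 tilt -1.0 F [ 3.7442  0.6235 11.8646] w 0.0592 q [-0.3521  0.7352 -0.0427  1.8173  0.0532  0.5849 -2.0093]
SHIFT [ -5.  -13.8   0.5] turn -0.0
```

View pics/p3.png

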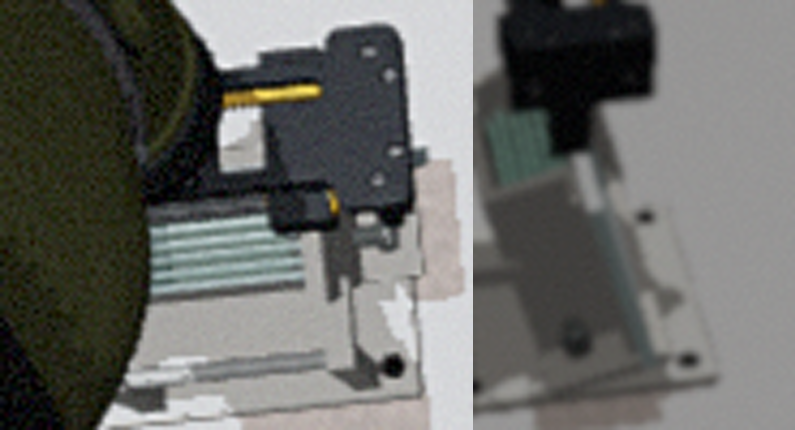

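The plate is flat on the face and standing on the sill (12 N up). Now I'll slide it under the lip, easing the down force first.

>>> send_rows([
  [[0,0,-0.7,0],[0,-2,-0.7,0],[0,-5,-0.7,0],[0,-8,-0.7,0],[0,-11,-0.7,0]],
])

```text
t: 11.75
tcp_pos: [0.5476, 0.169, 0.1518]
eef_rot: [3.13, -0.025, 0.003]
wrist_force: [3.5, -18.8, 17.0]
grip_width: 0.0597
```

>>> send_rows([
  [[0,-1,0,0],[0,-2,0,0],[0,-3,0,0],[0,-4,0,0],[0,-4,0,0]],
])

```text
t: 12.38
tcp_pos: [0.5476, 0.1697, 0.1521]
eef_rot: [3.126, -0.028, 0.002]
wrist_force: [3.6, -20.3, 19.0]
grip_width: 0.0596
```

>>> send_rows([
  [[0,-0.5,0,0],[0,-1,0,0],[0,-1.5,0,0],[0,-2,0,0],[0,-2,0,0]],
])

```text
t: 13.0
tcp_pos: [0.5475, 0.1701, 0.1522]
eef_rot: [3.124, -0.03, 0.002]
wrist_force: [2.8, -22.1, 19.9]
grip_width: 0.0596
```

Blocked after 2 mm (Fy -20 N), probably against the lip's inner edge. I'll back off and check the plate's lean numerically.

>>> send_rows([
  [[0,5,0,0],[0,10,0,0],[0,15,0,0],[0,20,-0.5,0],[0,20,-1,0]],
])

```text
t: 13.62
tcp_pos: [0.5476, 0.1665, 0.1521]
eef_rot: [-3.137, 0.014, -0.008]
wrist_force: [7.1, 4.0, -1.3]
grip_width: 0.0593
```

```bash
python3 - <<'E'
from h import *
go(.5429,.181,.151,-90.6)
y0=bot.get_obs()["tcp_pos"][1]
x,y,w,h=285,145,60,80
im=bot.camera("side")["color"][y:y+h,x:x+w,::-1]
k=5
a=cv2.resize(cv2.convertScaleAbs(im,alpha=1.7),None,fx=k,fy=k,interpolation=cv2.INTER_CUBIC); b=a.copy()
for ox,col in((.576,(0,0,255)),(.580,(255,0,0))):
  for X in (0,8):
    P=[px("side",tub((X,1000*(y0-.075-.1808),Z),ox,.1808,-.0098)) for Z in(0,115)]
    print(ox,X,P)
    cv2.line(b,*[tuple(int(v) for v in (p-[x,y]+.5)*k) for p in P],col,1)
t=cv2.resize(cv2.convertScaleAbs(bot.camera("top")["color"][185:265,140:250,::-1],alpha=1.7),None,fx=1.8,fy=1.8)
W=np.zeros((400,800,3),np.uint8); W[:,:300]=a; W[:,300:600]=b; W[:144,600:798]=t
cv2.imwrite("pics/p4.png",W)
E
```

```text
t 13.62 tcp [0.5476 0.1665 0.1521] head -90.53 tilt -1.0 F [ 7.083   4.0067 -1.3179] w 0.0593 q [-0.347   0.7335 -0.0464  1.8188  0.0522  0.584  -2.0049]
SHIFT [ -4.9 -14.5   1.2] turn 0.0013
0.576 0 [array([323.645 , 216.7766]), array([310.4262, 180.1304])]
0.576 8 [array([326.9953, 215.7047]), array([314.007 , 178.9713])]
0.58 0 [array([325.3697, 216.5536]), array([312.2782, 179.9098])]
0.58 8 [array([328.719 , 215.4821]), array([315.8579, 178.7512])]
```

View pics/p4.png

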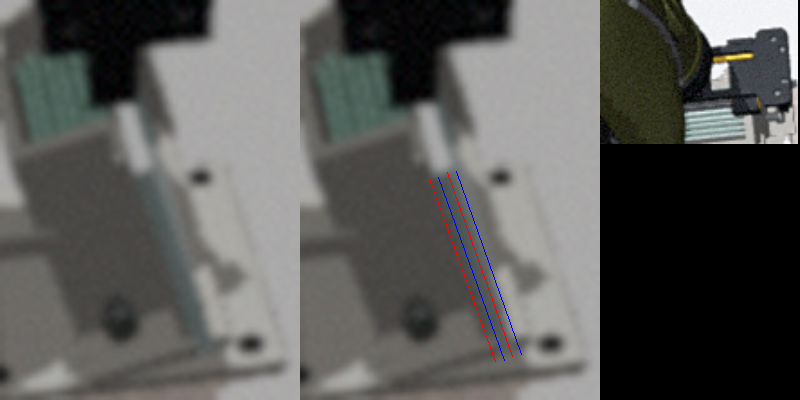

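The shoulder corner at (145,172) in the crop and the parallel edge strip both match the model at x=0.579, so the plate is flat and on the sill. Fy/Fz stayed near 1, so this looks like friction on the sill. I'll lift 3 mm along the face and slide again.

>>> send_rows([
  [[0,0,-1.5,0],[0,0,-3,0],[0,-1,-3,0],[0,-2,-3,0],[0,-3,-3,0]],
])

```text
t: 14.35
tcp_pos: [0.547, 0.1653, 0.1544]
eef_rot: [3.14, -0.018, 0.004]
wrist_force: [6.7, -3.6, -0.7]
grip_width: 0.0595
```

>>> send_rows([
  [[0,-1,0,0],[0,-2,0,0],[0,-3,0,0],[0,-4,0,0],[0,-4,0,0]],
])

```text
t: 14.98
tcp_pos: [0.547, 0.1679, 0.1543]
eef_rot: [3.138, -0.019, 0.003]
wrist_force: [6.4, -4.5, 0.2]
grip_width: 0.0596
```

>>> send_rows([
  [[0.5,-1,0,0],[1,-2,0,0],[1,-3,0,0],[1,-4,0,0],[1,-5,0,0]],
])

```text
t: 15.6
tcp_pos: [0.5471, 0.1731, 0.154]
eef_rot: [3.138, -0.019, 0.0]
wrist_force: [6.3, -5.1, 0.4]
grip_width: 0.0595
```

>>> send_rows([
  [[0,-1,0,0],[0,-2,0,0],[0,-3,0,0],[0,-4,0,0],[0,-4,0,0]],
])

```text
t: 16.23
tcp_pos: [0.5472, 0.1773, 0.154]
eef_rot: [3.138, -0.019, 0.0]
wrist_force: [4.8, -3.2, 0.0]
grip_width: 0.0596
```

>>> send_rows([
  [[0,-1,0,0],[0,-2,0,0],[0,-3,0,0],[0,-4,0,0],[0,-4,0,0]],
])

```text
t: 16.85
tcp_pos: [0.5472, 0.1813, 0.154]
eef_rot: [3.138, -0.019, 0.0]
wrist_force: [5.2, -3.5, -0.5]
grip_width: 0.0601
```

>>> send_rows([
  [[0,-0.5,0,0],[0,-1,0,0],[0,-1.5,0,0],[0,-2,0,0],[0,-2,0,0]],
])

```text
t: 17.48
tcp_pos: [0.5473, 0.1831, 0.154]
eef_rot: [3.138, -0.019, 0.0]
wrist_force: [5.5, -3.0, 0.1]
grip_width: 0.0598
```

>>> send_rows([
  [[0,-0.5,0,0],[0,-1,0,0],[0,-1.5,0,0],[0,-2,0,0],[0,-2,0,0]],
])

```text
t: 18.1
tcp_pos: [0.5473, 0.1846, 0.154]
eef_rot: [3.137, -0.019, 0.0]
wrist_force: [5.5, -4.8, 0.4]
grip_width: 0.0598
```

>>> send_rows([
  [[0,-0.5,0,0],[0,-1,0,0],[0,-1.5,0,0],[0,-1.5,0,0],[0,-1.5,0,0]],
])

```text
t: 18.73
tcp_pos: [0.5472, 0.1846, 0.154]
eef_rot: [3.136, -0.021, -0.001]
wrist_force: [5.1, -7.6, 1.5]
grip_width: 0.06
```

The channel's end stop is at y=0.1846, so the seated centre is at 0.1816. I'll back off 3 mm and lower.

>>> send_rows([
  [[0,1,0,0],[0,3,0,0],[0,5,0,0],[0,6.5,0,0],[0,6.5,0,0]],
])

```text
t: 19.35
tcp_pos: [0.5472, 0.1837, 0.1541]
eef_rot: [-3.14, 0.016, -0.002]
wrist_force: [5.3, 1.8, -2.3]
grip_width: 0.0597
```

>>> send_rows([
  [[0,0,1,0],[0,0,2,0],[0,0,3,0],[0,0,3.5,0],[0,0,3.5,0]],
])

```text
t: 19.98
tcp_pos: [0.5479, 0.183, 0.1517]
eef_rot: [-3.141, 0.016, -0.004]
wrist_force: [5.1, 0.9, 5.7]
grip_width: 0.0593
```

>>> send_rows([
  [[0,0,-2,0],[0,1.5,-2.5,0],[0,2.5,-2.5,0],[0,3,-2.5,0],[0,3,-2.5,0]],
])

```text
t: 20.6
tcp_pos: [0.5474, 0.1815, 0.1533]
eef_rot: [-3.139, 0.015, -0.003]
wrist_force: [6.4, 2.8, -0.8]
grip_width: 0.0595
```

>>> send_rows([
  [[0,0,1,0],[0,0,2,0],[0,0,2.5,0],[0,0,2.5,0],[0,0,2.5,0]],
])

```text
t: 21.22
tcp_pos: [0.5478, 0.1807, 0.1518]
eef_rot: [-3.14, 0.016, -0.005]
wrist_force: [4.3, 2.4, 5.7]
grip_width: 0.0591
```

>>> send_rows([
  [[0,0,0,0],[0,0,0,0],[0,0,0,0],[0,0,0,0],[0,0,0,0]],
], jaw=0)

```text
t: 21.85
tcp_pos: [0.5464, 0.1797, 0.1508]
eef_rot: [3.141, -0.016, -0.001]
wrist_force: [0.1, 0.4, 0.2]
grip_width: 0.0881
```

>>> send_rows([
  [[0,0,-10,0],[0,0,-30,0],[0,0,-60,0],[0,0,-100,0],[0,0,-130,0]],
])

```text
t: 22.48
tcp_pos: [0.547, 0.1799, 0.2834]
eef_rot: [-3.141, 0.016, -0.003]
wrist_force: [0.9, 0.4, -0.6]
grip_width: 0.0879
```

```bash
python3 - <<'E'
from h import *
go(.5146,-.0497,.15,98.1)
for u,v in((306,257),(314,278),(276,281)): print(pt("side",u,v,.03))
im=bot.camera("side")["color"]; g=cv2.cvtColor(im[245:295,265:325],cv2.COLOR_RGB2GRAY)
m=(g<45).astype(np.uint8); ys,xs=np.nonzero(m); 
W=[]
Z=cv2.resize(cv2.convertScaleAbs(im[245:295,265:325,::-1],alpha=1.7),None,fx=6,fy=6,interpolation=cv2.INTER_CUBIC)
tp=bot.camera("top")["color"][190:300,145:265,::-1]
Z2=cv2.resize(cv2.convertScaleAbs(tp,alpha=1.5),None,fx=3.6,fy=3.6,interpolation=cv2.INTER_CUBIC)
o=np.zeros((400,800,3),np.uint8); o[:300,:360]=Z; o[:396,365:797]=Z2; cv2.imwrite("pics/q1.png",o)
E
```

```text
t 22.48 tcp [0.547  0.1799 0.2834] head -90.59 tilt -1.0 F [ 0.899   0.4342 -0.6151] w 0.0879 q [-0.371   0.5659 -0.0449  1.6692  0.0308  0.905  -2.0089]
SHIFT [-30.3 230.  133.1] turn 2.99
[ 0.5145 -0.022   0.03  ]
[ 0.5205 -0.0826  0.03  ]
[ 0.4433 -0.076   0.03  ]
```

View pics/q1.png

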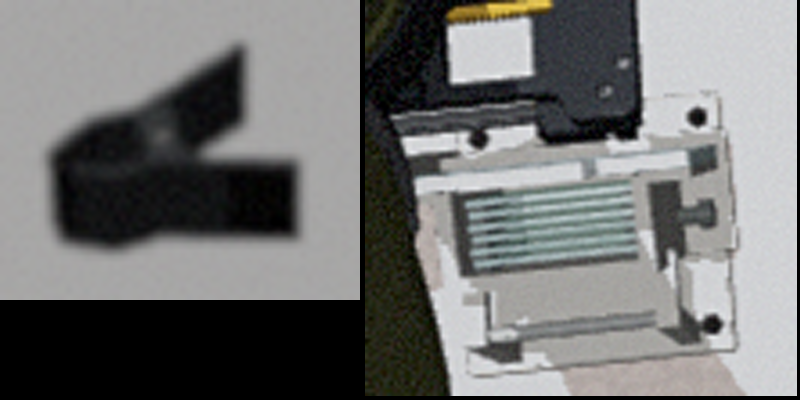

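The side crop shows the clip lying with full-width handles (end top corners at (243,46) and (297,160) in the crop). The top view shows the plate still standing leaned on the caster. I'll compute the clip's end points with z=0.04.

```bash
python3 - <<'E'
from h import *
for n,p in(("h1",(243,46)),("h2",(297,160)),("pin",(162,130)),("tipL",(52,158))): print(n,pt("side",265+p[0]/6,245+p[1]/6,.04))
E
```

```text
h1 [ 0.5142 -0.0187  0.04  ]
h2 [ 0.523  -0.0746  0.04  ]
pin [ 0.4801 -0.0525  0.04  ]
tipL [ 0.4414 -0.0581  0.04  ]
```

>>> send_rows([
  [[-3,30,0,-0.15],[-9,75,0,-0.33],[-16,125,0,-0.51],[-24,180,0,-0.69],[-30,225,0,-0.87]],
])

```text
t: 23.2
tcp_pos: [0.5133, -0.0473, 0.2805]
eef_rot: [2.852, 1.316, -0.002]
wrist_force: [-0.3, 0.9, -0.7]
grip_width: 0.0879
```

>>> send_rows([
  [[0,0,0,-0.18],[0,0,0,-0.36],[0,0,10,-0.54],[0,0,20,-0.72],[0,0,30,-0.9]],
])

```text
t: 23.82
tcp_pos: [0.5138, -0.045, 0.2503]
eef_rot: [-1.994, -2.427, 0.001]
wrist_force: [-0.1, -0.3, 0.4]
grip_width: 0.0882
```

>>> send_rows([
  [[0,0,20,-0.18],[0,0,40,-0.36],[0,0,60,-0.54],[0,0,80,-0.72],[0,0,90,-0.9]],
])

```text
t: 24.45
tcp_pos: [0.5133, -0.0452, 0.1595]
eef_rot: [-0.74, -3.051, 0.001]
wrist_force: [0.2, -0.3, -1.3]
grip_width: 0.088
```

```bash
python3 -c "
from h import *
go(.5146,-.0497,.06,98.1)"
```

```text
t 24.45 tcp [ 0.5133 -0.0452  0.1595] head 62.74 tilt -1.0 F [ 0.1787 -0.3051 -1.2617] w 0.088 q [ 0.4165  0.7517 -0.7007  1.9535  0.7372  0.714   0.3567]
SHIFT [-3.4 -3.3 99.5] turn -0.6171
```

>>> send_rows([
  [[-1,0,15,-0.17],[-2,-1,35,-0.34],[-3,-2,55,-0.5],[-3,-2,75,-0.62],[-3,-2,90,-0.628]],
])

```text
t: 25.08
tcp_pos: [0.5153, -0.0484, 0.0696]
eef_rot: [0.231, -3.131, -0.001]
wrist_force: [0.5, 0.6, 0.3]
grip_width: 0.0882
```

```bash
python3 -c "
from h import *
go(.5151,-.0486,.004,98.7)"
```

```text
t 25.07 tcp [ 0.5153 -0.0484  0.0696] head 98.42 tilt -1.0 F [0.459  0.6066 0.2507] w 0.0882 q [ 0.4222  0.9281 -0.7163  1.9948  1.0525  0.6494  0.7087]
SHIFT [ 0.2 -0.2 65.6] turn -0.0048
```

>>> send_rows([
  [[0,0,18,-0.005],[0,0,36,-0.005],[0,0,50,-0.005],[0,0,60,-0.005],[0,0,65,-0.005]],
])

```text
t: 25.7
tcp_pos: [0.5158, -0.0481, 0.0053]
eef_rot: [0.237, -3.132, 0.0]
wrist_force: [0.8, 0.1, -0.2]
grip_width: 0.0883
```

>>> send_rows([
  [[0,0,0,0],[0,0,0,0],[0,0,0,0],[0,0,0,0],[0,0,0,0]],
], jaw=1)

```text
t: 26.32
tcp_pos: [0.5166, -0.048, 0.0063]
eef_rot: [-0.237, 3.132, -0.0]
wrist_force: [1.3, 0.7, 2.8]
grip_width: 0.0408
```

>>> send_rows([
  [[0,0,0,0],[0,0,0,0],[0,0,0,0],[0,0,0,0],[0,0,0,0]],
])

```text
t: 26.95
tcp_pos: [0.5166, -0.048, 0.0063]
eef_rot: [-0.237, 3.132, -0.0]
wrist_force: [0.1, -0.1, 5.9]
grip_width: 0.0273
```

The clip is squeezed to its stop (27 mm). I'll lift it and turn it towards the caster.

>>> send_rows([
  [[0,0,-10,0],[0,0,-30,0],[0,0,-55,0],[0,0,-75,0],[0,0,-90,0]],
])

```text
t: 27.58
tcp_pos: [0.5157, -0.0482, 0.0968]
eef_rot: [0.237, -3.132, 0.0]
wrist_force: [0.8, -0.9, -0.9]
grip_width: 0.0274
```

>>> send_rows([
  [[0,0,0,0.15],[0,0,0,0.33],[0,0,0,0.51],[0,0,0,0.69],[0,0,0,0.87]],
])

```text
t: 28.2
tcp_pos: [0.5155, -0.0481, 0.0959]
eef_rot: [-1.113, -2.937, 0.001]
wrist_force: [0.0, 0.5, -1.4]
grip_width: 0.0274
```

>>> send_rows([
  [[0,0,0,0.18],[0,0,0,0.36],[0,0,0,0.54],[0,0,0,0.72],[0,0,0,0.863]],
])

```text
t: 28.82
tcp_pos: [0.5155, -0.048, 0.0959]
eef_rot: [-2.238, -2.203, 0.001]
wrist_force: [0.2, -0.1, -0.7]
grip_width: 0.0277
```

```bash
python3 - <<'E'
from h import *
go(.5656,-.01,.0727,-.6)
for n in("top","side"):
    cv2.imwrite(f"pics/r_{n}.png",bot.camera(n)["color"][:,:,::-1])
g=cv2.imread("pics/r_top.png",0)
print(g[222:242:1,216:246:3])
print("shoulder end",pt("top",234.7,233.9,.1441))
E
```

```text
t 28.82 tcp [ 0.5155 -0.048   0.0959] head -0.91 tilt -1.0 F [ 0.1513 -0.1291 -0.7375] w 0.0277 q [ 0.1974  0.7966 -0.32    1.9974  0.5624  0.4352 -0.5656]
SHIFT [38.7 49.5 23.1] turn -0.0054
[[159 158 160 158 159 159 101  26 153 116]
 [159 159 157 159 160 159 116  21 153 110]
 [158 159 159 159 157 158 159  27 157 114]
 [158 156 159 160 156 158 162 105 160  99]
 [160 158 157 157 160 157 131 157 160 156]
 [158 159 137 147 159 159 154 160 159 163]
 [148 160 157 156 159 162 160 159 160 161]
 [159 157 159 159 159 160 161 162 162 163]
 [158 162 159 159 158 149 146 133  91 155]
 [159 157 152 125 123 125 109  74  59 157]
 [125 122 125 126 138 153 117  58  59 153]
 [120 142 158 158 157 161 126  62  61 152]
 [156 159 160 158 161 161 132  55  54 154]
 [160 161 161 159 159 158 141  50  47 152]
 [161 161 159 158 154 137 129  50  55 151]
 [161 149 133 145 162 155 162  51  86 161]
 [133 125 156 158 159 163 164  81 127 157]
 [123 153 161 164 163 162 148 125 129 159]
 [ 93 155 160 119  99  82 128 127 129 162]
 [118 155 161  57  48  46 130 126 127 153]]
shoulder end [0.553  0.1063 0.1441]
```

```bash
python3 - <<'E'
from h import *
g=cv2.imread("pics/r_top.png",0)
p=px("top",(.5155,.0265,.13)); print("pred tip",p, "pin",px("top",(.5155,-.011,.13)))
u,v=int(p[0]),int(p[1])
sub=g[v-22:v+22,u-14:u+30]
for r in range(0,44): print(v-22+r,''.join('#' if x<60 else ('+' if x<110 else '.') for x in sub[r]))
print("col0",u-14)
E
```

```text
pred tip [281.6428 250.9119] pin [302.3177 248.616 ]
228 .............................+#######++#####
229 ..............................+#######+#####
230 ...............................+############
231 ................................#######+####
232 ................................########+###
233 ................................+###########
234 ................................+###########
235 .................................+##########
236 .................................+##########
237 .................................+##########
238 .................................+##########
239 .....................++..........+##########
240 .................++####+++........+#########
241 ............+.+++##########+++....+#########
242 ...........+###################++###########
243 ...........+################################
244 ............################################
245 ............#######++++.++##################
246 ............+####+..........+###############
247 .............+###...........+###############
248 ...............++...........+###############
249 ..............
[... 417 characters left out ...]
#####
258 ...............++..........++###############
259 .............+###+.......+++################
260 .............###++++++++++########++++######
261 .............+####++#++#########+.....+#####
262 ..............################+.......+#####
263 ..............+#############+.........+#####
264 ...............+++########+...........+#####
265 ......................................+#####
266 ......................................+#####
267 ......................................++####
268 ......................................+####+
269 ......................................+##++#
270 ...........................................+
271 ...........................................+
col0 267
```

>>> send_rows([
  [[10,10,5,-0.006],[22,22,10,-0.006],[34,34,16,-0.006],[45,45,22,-0.006],[49,49,23,-0.006]],
])

```text
t: 29.55
tcp_pos: [0.5663, 0.0019, 0.0723]
eef_rot: [-2.225, -2.217, -0.001]
wrist_force: [-0.1, -0.4, -1.5]
grip_width: 0.0271
```

>>> send_rows([
  [[0,0,0,0],[0,0,0,0],[0,0,0,0],[0,0,0,0],[0,0,0,0]],
])

```text
t: 30.18
tcp_pos: [0.5656, 0.0002, 0.073]
eef_rot: [2.227, 2.216, -0.0]
wrist_force: [-0.8, 0.2, -0.4]
grip_width: 0.0273
```

```bash
python3 - <<'E'
from h import *
go(.5653,.0443,.0727,-.56)
g=bot.camera("top")["color"]; cv2.imwrite("pics/s_top.png",g[:,:,::-1]); s=bot.camera("side")["color"]; cv2.imwrite("pics/s_side.png",s[:,:,::-1])
a=cv2.resize(cv2.convertScaleAbs(g[190:290,200:300,::-1],alpha=1.6),(400,400),interpolation=cv2.INTER_CUBIC)
b=cv2.resize(cv2.convertScaleAbs(s[140:260,280:400,::-1],alpha=1.6),(400,400),interpolation=cv2.INTER_CUBIC)
cv2.imwrite("pics/s.png",np.hstack([a,b]))
E
```

```text
t 30.18 tcp [0.5656 0.0002 0.073 ] head -0.3 tilt -1.0 F [-0.8237  0.2131 -0.4163] w 0.0273 q [ 0.1069  0.8722 -0.3242  1.8632  0.5409  0.4939 -0.5975]
SHIFT [44.1 -0.5  0.3] turn 0.0046
```

>>> send_rows([
  [[5,0,0,0.004],[10,0,0,0.004],[15,-0.3,0,0.004],[20,-0.3,0,0.004],[24,-0.3,0,0.004]],
])

```text
t: 30.9
tcp_pos: [0.5655, 0.0249, 0.0729]
eef_rot: [2.231, 2.212, 0.0]
wrist_force: [0.4, 0.0, -0.6]
grip_width: 0.0272
```

>>> send_rows([
  [[2,0,0,0],[4,0,0,0],[6,0,0,0],[8,0,0,0],[9,0,0,0]],
])

```text
t: 31.52
tcp_pos: [0.5658, 0.0329, 0.073]
eef_rot: [2.231, 2.21, -0.0]
wrist_force: [0.1, -1.4, 0.1]
grip_width: 0.027
```

>>> send_rows([
  [[1.5,0,0,0],[3,0,0,0],[4.5,0,0,0],[6,0,0,0],[6,0,0,0]],
])

```text
t: 32.15
tcp_pos: [0.5659, 0.0391, 0.073]
eef_rot: [2.231, 2.211, 0.0]
wrist_force: [2.0, -3.8, -1.8]
grip_width: 0.0273
```

>>> send_rows([
  [[1.5,0,0,0],[3,0,0,0],[4.5,0,0,0],[5.5,0,0,0],[5.5,0,0,0]],
])

```text
t: 32.78
tcp_pos: [0.5659, 0.0453, 0.073]
eef_rot: [2.231, 2.212, 0.001]
wrist_force: [1.7, -2.9, -0.1]
grip_width: 0.0274
```

The jaws went on with at most 4 N. I'll release in two stages.

>>> send_rows([
  [[0,0,0,0],[0,0,0,0],[0,0,0,0],[0,0,0,0],[0,0,0,0]],
], jaw=0.52)

```text
t: 33.4
tcp_pos: [0.5655, 0.0463, 0.073]
eef_rot: [-2.229, -2.212, -0.002]
wrist_force: [-0.2, 3.3, 1.4]
grip_width: 0.0426
```

>>> send_rows([
  [[0,0,0,0],[0,0,0,0],[0,0,0,0],[0,0,0,0],[0,0,0,0]],
], jaw=0)

```text
t: 34.02
tcp_pos: [0.5656, 0.0446, 0.0729]
eef_rot: [2.232, 2.211, -0.001]
wrist_force: [-0.6, -0.8, 0.1]
grip_width: 0.088
```

```bash
python3 - <<'E'
from h import *
go(.5653,.0443,.0727,-.56)
for n in("top","side"): cv2.imwrite(f"pics/u_{n}.png",bot.camera(n)["color"][:,:,::-1])
g=cv2.imread("pics/u_side.png",0); u,v=[int(a) for a in px("side",(.5653,.085,.086))]; print(u,v)
sub=g[v-30:v+34,u-40:u+44]
for r in range(64): print(v-30+r,''.join('#' if x<45 else ('+' if x<80 else '.') for x in sub[r]))
E
```

```text
t 34.02 tcp [0.5656 0.0446 0.0729] head -0.53 tilt -1.0 F [-0.6019 -0.7964  0.1247] w 0.088 q [ 0.0223  0.8727 -0.3137  1.8581  0.5235  0.4933 -0.6628]
SHIFT [-0.3 -0.3  0.2] turn 0.0005
320 201
171 .........++++++++....++#############################################################
172 .....++..+++++.......+##############################################################
173 ++++++++++++.......+++##############################################################
174 #########++....+++++################################################################
175 ##########++++++####################################################################
176 ####################################################################################
177 ####################################################################################
178 ####################################################################################
179 ####################################################################################
180 ####################################################################################
181 ###########
[... 4090 characters left out ...]
.........................+++++++++++++++++++++++++++.....++++++++++++++++++..
228 ...............................++++++++++++++++++++++++++++++..++++++++++++++++++++.
229 ...............................++++++++++++++++++++++++++++++++++++++++++++++++++++.
230 ..............................+++++++++++++++++++++++++++++++++++++++++++++++++++++.
231 ...........................+++++++++++++++++++++++++++++++++++++++++++++++++++++++++
232 ..........................++++++++++++++++++++++++++++++++++++++++++++++++++++++++++
233 .......+++++++++++++.....+++++++++++++++++++++++++++++++++++++++++++++++++++++++++++
234 ....++++++++++++++++...+++++++++++++++++++++++++++++++++++++++++++++++++++++++++++++
```

>>> send_rows([
  [[-5,0,0,0],[-15,0,0,0],[-30,0,0,0],[-50,0,0,0],[-75,0,0,0]],
])

```text
t: 34.75
tcp_pos: [0.5648, -0.0317, 0.0729]
eef_rot: [2.232, 2.211, -0.0]
wrist_force: [-0.7, -0.4, 0.4]
grip_width: 0.0881
```

>>> send_rows([
  [[-40,0,-30,0],[-90,0,-60,0],[-140,0,-100,0],[-190,0,-120,0],[-220,0,-120,0]],
])

```text
t: 35.38
tcp_pos: [0.5625, -0.2558, 0.1948]
eef_rot: [2.235, 2.202, -0.001]
wrist_force: [0.2, 0.1, -0.7]
grip_width: 0.0879
```

```bash
python3 - <<'E'
from h import *
go(.5653,.0443,.0727,-.56)
g=bot.camera("top")["color"]; s=bot.camera("side")["color"]
for n,i in(("v_top",g),("v_side",s)): cv2.imwrite(f"pics/{n}.png",i[:,:,::-1])
a=cv2.resize(cv2.convertScaleAbs(g[190:310,150:270,::-1],alpha=1.6),(400,400),interpolation=cv2.INTER_CUBIC)
b=cv2.resize(cv2.convertScaleAbs(s[130:240,260:370,::-1],alpha=1.8),(400,400),interpolation=cv2.INTER_CUBIC)
cv2.imwrite("pics/v.png",np.hstack([a,b]))
E
```

```text
t 35.38 tcp [ 0.5625 -0.2558  0.1948] head -0.84 tilt -1.0 F [ 0.1864  0.0596 -0.6789] w 0.0879 q [ 0.628   0.7665 -0.5049  1.6268  0.4601  0.8654 -0.0752]
SHIFT [300.5  -1.9 121. ] turn -0.0049
```

View pics/v.png

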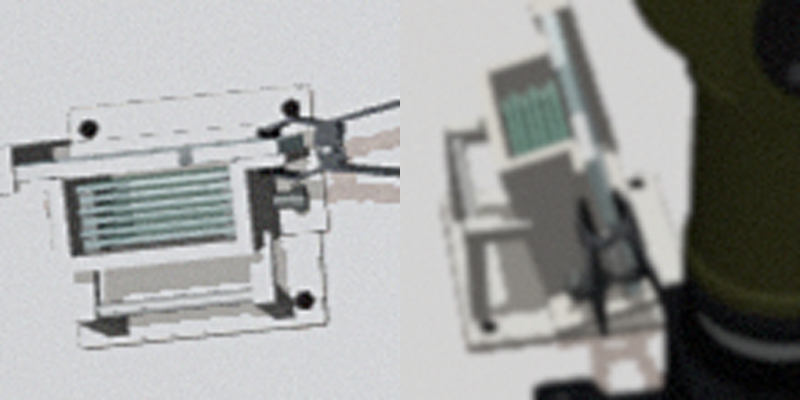

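The last picture shows the plate flat behind the lip, and the clip on the free edge with its handles pointing out to the right and its hinge near (330,137) in the crop. A quick numeric check of its position:

```bash
python3 - <<'E'
from h import *
K=.0
for z in(36,56,76): 
    P=tub((1,-97,z),.5794,.1813,-.0098); print("pred pin z",z,P,(px("top",P)-[150,190])*3.333,(px("side",P)-[260,130])*400/110)
for y,z in((-58,36),(-58,76),(-137,36),(-137,76)): 
    P=tub((1,y,z),.5794,.1813,-.0098); print(y,z,(px("top",P)-[150,190])*3.333,(px("side",P)-[260,130])*400/110)
g=cv2.imread("pics/v_side.png",0)[180:225,302:345]
for r,row in enumerate(g): print(180+r,''.join('#' if x<45 else ('+' if x<75 else '.') for x in row))
g=cv2.imread("pics/v_top.png",0)[212:252,222:285]
for r,row in enumerate(g): print(212+r,''.join('#' if x<60 else ('+' if x<100 else '.') for x in row))
E
```

```text
pred pin z 36 [0.5702 0.0844 0.067 ] [338.6577 142.3651] [226.2203 282.2583]
pred pin z 56 [0.565  0.0844 0.0864] [334.9654 143.678 ] [218.0586 259.4093]
pred pin z 76 [0.5599 0.0845 0.1057] [331.1223 145.0446] [209.7018 236.0142]
-58 36 [271.8565 149.0904] [214.7264 241.0612]
-58 76 [261.5832 152.0468] [198.3094 194.8906]
-137 36 [407.0865 135.4759] [238.5562 326.4729]
-137 76 [402.3521 137.8721] [221.9419 280.1978]
180 +++++++++++++++......+##+.............#####
181 +++++++++++++++.......++..............#####
182 ++++++++++++++++++....................#####
183 ++++++++++++++++##+...................#####
184 +++++++###++++++###+..................#####
185 ++++++####++++++####+................+#####
186 ++++++####+++++++####+...............+#####
187 ++++++#####++++++####+...............+#####
188 ++++++#####++++++#####+..............+#####
189 ++++++######++++++####+..............+#####
190 ++++++######++++++####+..............######
191 ++++++######++++++#####+............+######
192 ++++++#######+++#######+............+######
193 ++++++#######+++#######+............+######
194 +++
[... 3500 characters left out ...]
#########...........
242 ..##################++.................+++++#++####+...........
243 ..#########+++#####+...........................................
244 ..+########+..+++++......+.....................................
245 ..+########+...+++++.....+.....................................
246 ..+########....+####+....+.....................................
247 ..+########++++#####+....++....................................
248 ..+############+++###+...++....................................
249 ..+#######+++++++++##+...+.....................................
250 ..+#######+++++++++#+....+.....................................
251 ...#########+###+++#+....+.....................................
```

```bash
python3 -c "
from bench import bot
print(bot.sign_off())"
```

```text
the job is handed in; nothing more can be done
None
```

The faceplate is on the caster and clamped with the spring clip. I handed the job in at about 35 s.

- **Faceplate:** I gripped it by the sides of its tab, leaned it onto the face and slid it under the lip. The first slide stuck on the sill at about 22 N sideways, so I backed off, lifted it 3 mm and slid again. I found the end of the channel, backed off 3 mm and set it on the sill. It sits within about 1 mm of centre.
- **Clip:** I squeezed it to its stop, turned it and slid it over the free edge with at most about 4 N. I then let go in two stages and withdrew without contact.

**Last checks:** The final pictures show the plate flat on the face and the clip on the free edge at half height. The clip's hinge, jaw tips and handle ends are within about 1–2 pixels (2–3 mm) of where they should be, and its lean matches the tub's. The jaw tips may sit about 3 mm deeper than planned. The wrist force was about zero with the gripper clear of everything.

My estimates of the face position differed by up to 4 mm between the contact and camera readings. I went with the camera value, and the final fit agreed with it. I did not measure the other bench items again afterwards, but no move came near them.

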